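# Twist the lid off the bean grinder, whichever way it unlocks

## Robot

A 7-joint arm with a two-finger parallel gripper is mounted at the origin on a cart in front of the work surface, level with it; the furniture and walls round the work are solid. World frame = base frame: x ahead of the robot, y to its left, z up, the work surface at z = 0. Lengths are in m, angles in rad, forces in N, time in s.
With the tool pointing down it reaches from about 0.35 to 0.9 m from the base axis. Payload 8.1 kg.
Tool frame: the origin (TCP) lies between the finger pads; the fingertips stand 11 mm ahead of it and the grasp point (between the pads) lies 8 mm behind it; z points along the fingers, y is the line along which they close (so a half turn about z gives the same grasp; the last joint's range is limited). The gripper opens to 92 mm and grips with 3 to 60 N. Pads are 19 mm wide; open, the fingers measure 130 mm over their backs; the gripper's body (75 mm by 190 mm) begins 47 mm behind the grasp point.
Start: joints at [-1.276, 0.434, 0.025, 1.573, -0.012, 1.134, -0.075], TCP at [0.242, 0.576, 0.238] pointing down, gripper open.
Joint ranges: [-2.62, 2.62], [-0.44, 2.09], [-1.27, 1.32], [0.08, 2.57], [-1.32, 4.46], [0.12, 2], [-2.74, 2.74]. Speed limits (rad/s): [2.22, 2.22, 3.01, 3.01, 3.14, 3.14, 3.14].

## Interface

Orientations are given as a rotation vector (axis times angle).
In Python, from cell import observe, get_image, camera_params, sign_off gives the robot as it stands.
- The arm moves only by the shell command python3 -m pendant 'ROWS' [FORCE]. ROWS is JSON, one flat list of numbers, 7 for each row, row after row: the shift along the tool's x, y, z in m, then the turn, a rotation vector about the tool's x, y, z in rad, then the finger opening in m, from 0 to 0.0918. In form: [dx, dy, dz, rx, ry, rz, jaw, dx, dy, dz, rx, ry, rz, jaw, ...]. A call has 1 to 10 rows; each row shifts and turns the commanded pose from where the row before left it, along the tool's axes as they then stand; what a row does not reach is not made up. A row lasts 1/8 s, in which the tool goes at most 62.5 mm and 10.7 degrees, less where a joint would pass 70% of its speed; a pose out of reach is approached as far as the arm can. A call is refused whole if a number of a shift passes 0.0625 or a number of a turn 0.188, either way. A call with a gripper value outside its range is refused whole. The fingers move at their own pace and stop on an object; FORCE is the grip in N (left out, the last holds). Time passes only in rows, so rows that do not move let the fingers close. It gives the time, the measured TCP pose, the force, the opening and the grip force at its end, in the units of the state.
- observe(): the state, without advancing time (a new reading comes with each control period).
- get_image(name): name is "scene" or "side" or "wrist"; returns the picture (384x512x3 uint8, red, green, blue); there is no depth.
- camera_params(name): a dict with "intrinsics" (3x3 intrinsics, pixels), "eye" and "rotation" of the camera in the world; the wrist camera has in their place "T_tool_cam" (4x4, takes a point from camera to tool coordinates, whose origin is the TCP and whose axes are the flange's). Camera axes: x right, y down, z forward; pixel columns grow to the right and rows downward; lengths in m; the calibration is good to about 2 mm. A picture is of the moment at which its call begins: read the wrist's pose just before it. camera_params takes no time and is no camera call.
- sign_off(): hands the job in; it is judged then, once.
The state is a dict: "clock": time; "joints": joint angles; "dq": joint speeds; "joint_efforts": joint torques, N m; "position": TCP position; "ee_rot": TCP orientation; "force": force on the tool from outside, world axes, zero at the start; "ft_torque": the same for the moment, N m; "width": opening from 0.0 (shut) to 1.0 (fully open); "gripper_force": force on a finger pad.
Only numpy, scipy, OpenCV 4.12 (cv2) and the standard library are available. Lean on these libraries where they do the work, as an engineer would, in place of code of your own. Each camera call takes 0.05 s, during which the arm holds its last target. There are 200 camera calls.

## Task

Open the coffee grinder for filling: its round black lid with the bar grip is locked and unlocks in one direction only, either counterclockwise or clockwise, and nothing shows which, so try both ways until it comes free at its stop, then lift it straight off. Finish while still holding the lid level in the gripper, about 10 cm above its opening, motionless and touching nothing else, and leave the things standing around where they are.

Things in the scene. Friction and masses are not known exactly. Their poses are not given: they have to be found in the camera images.
- grinder: White coffee grinder, steel top, 200 mm deep (its x) by 150 wide (its y) by 180 high, fixed to the worktop: black foot, rear column, overhanging head with a dial and switch in front. Origin: centre of its underside; x points to its rear; x is within 0.5 rad of straight away from the robot.
- port (a point): Centre of the round opening (62 mm across) under the lid, level with the steel top, 180 mm above the worktop, 50 mm in front of the grinder's middle. Only the lid stands higher. In the unlocking direction the lid turns freely to a firm stop, where its x is 1.05 to 1.11 rad from the grinder's x; there, to within 0.1 rad, it lifts straight out.
- lid: Loose black lid, 0.1 kg, closing the port: disc 78 mm across, 8 thick, on the steel top; bar grip on it 56 long (lid's x), 14 wide (lid's y), top 34 above the origin. Origin: on the axis, at the disc's underside; z up. At the start its x is within 0.12 rad of the grinder's x, locked.
- lid_grip (a point): On the lid's axis, 22 mm above its origin, in the bar grip: pinch it here from above, fingers closing along the lid's y, tips just over the disc. A torque of 0.45 N m is enough to feel a stop; free turning takes less than 0.3.
- lid_lug (a point): Middle of the hidden cross lug under the lid, 24 mm below its origin (lowest point 27 mm below): it holds the lid down (2 mm of play) until unlocked, and is clear after a 30 mm lift. Turned the wrong way it meets a firm stop when the lid's x is 0.25 rad from the grinder's x. Which way unlocks, seen from above, changes from start to start.
- sugar: Bystander: round canister with a wooden lid, 97 mm across, 130 mm high, behind the grinder. Origin: centre of its underside.
- honey: Bystander: honey jar, 63 mm across, 94 mm high, behind the grinder. Origin: centre of its underside.
Not all that is in view belongs to the job. What is shaped like the lid but blue is not meant.

How it is judged:
By the outcome, as a careful person would: the job done as asked, in the order asked, and still so for the second after the job is handed in, while the arm keeps its last pose, push and grip.
It also fails if it takes over 40 s, if anything falls off the work surface, if the arm or the gripper's body presses on something with over 40 N, if the wrist force passes 120 N, or if a joint passes its speed limit or range.

## Working session

There is one attempt and no reset: what is moved stays moved. The work goes in short steps, Python scripts to look and compute and a shell command to move; the robot and the scene stay as the last step left them, time stands still between calls to the robot, and variables do not carry over. Pictures are saved under pics/ and viewed, at most 10 in all, crops included, and the job is handed in when it is done.

```bash
mkdir -p pics; ls
python3 - <<'E'
from cell import *
import cv2,numpy as np
s=observe();print(s)
ims=[get_image(n) for n in("scene","side")]
for n,i in zip(("scene","side"),ims):
    cv2.imwrite(f"pics/{n}0.png",cv2.cvtColor(i,cv2.COLOR_RGB2BGR)); print(n,camera_params(n))
print(camera_params("wrist"))
cv2.imwrite("pics/both.png",cv2.cvtColor(np.vstack(ims),cv2.COLOR_RGB2BGR)[:, :])
E
```

```text
pics
{'clock': 0.0, 'joints': array([-1.27559929,  0.43524836,  0.02498355,  1.57408938, -0.01157912,
        1.13398289, -0.07507813]), 'dq': array([ 4.80702956e-04, -1.65164776e-03, -2.88904141e-04,  8.49061677e-05,
        1.51418787e-03,  3.17111672e-04, -2.38768909e-04]), 'joint_efforts': array([ 1.03669910e-03, -6.67847013e+01,  9.85164978e-01, -3.14472771e+01,
       -6.05802611e-02,  4.24599834e-02,  1.76303006e-04]), 'position': array([0.24199227, 0.57572347, 0.2369323 ]), 'ee_rot': array([-6.20791912e-01, -3.07949552e+00,  2.47636607e-03]), 'force': array([ 0.14057672, -0.24857931, -0.07677817]), 'ft_torque': array([-0.01900513,  0.058978  ,  0.02416427]), 'gripper_force': 0.0, 'width': 0.9997773318597074}
scene {'intrinsics': array([[367.89575753,   0.        , 255.5084307 ],
       [  0.        , 367.89575753, 193.57006696],
       [  0.        ,   0.        ,   1.        ]]), 'eye': array([0.39969744, 0.47361523, 0.77945494]), 'rotation': array([-0.61532639,  2.73892652, -1.00169149])}
side {'intrinsics': array([[379.06737254,   0.        , 255.27979029],
       [  0.        , 379.06737254, 187.50927809],
       [  0.        ,   0.        ,   1.        ]]), 'eye': array([0.15792284, 0.32271484, 0.72975907]), 'rotation': array([-1.12455373,  2.35628217, -1.00739678])}
{'intrinsics': array([[333.98734758,   0.        , 254.5791352 ],
       [  0.        , 333.98734758, 186.60022065],
       [  0.        ,   0.        ,   1.        ]]), 'T_tool_cam': array([[-1.36600031e-03, -9.61795052e-01, -2.73767078e-01,
         7.37710524e-02],
       [ 9.99999032e-01, -1.24093855e-03, -6.29989661e-04,
         8.76278386e-04],
       [ 2.66192817e-04, -2.73767673e-01,  9.61795815e-01,
        -1.46630715e-01],
       [ 0.00000000e+00,  0.00000000e+00,  0.00000000e+00,
         1.00000000e+00]])}
```

View pics/scene0.png

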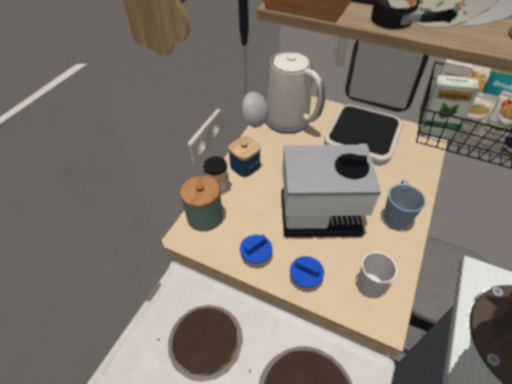

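View pics/side0.png

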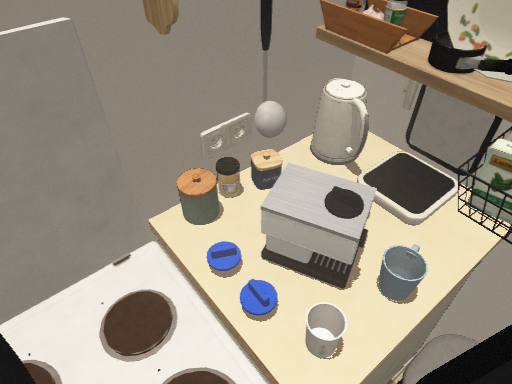

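The scene view shows the grinder's steel top (about 284–377, 145–192) with the black lid at (352,166). The side view has the lid at (345,203). The blue discs are decoys, and the sugar and honey stand at the left.

```bash
cat > h.py <<'E'
from cell import *
import cv2,numpy as np
from scipy.spatial.transform import Rotation as R
def cam(n,s=None):
    c=camera_params(n)
    if n!="wrist": return c["intrinsics"],R.from_rotvec(c["rotation"]).as_matrix(),c["eye"]
    T=np.eye(4);T[:3,:3]=R.from_rotvec(s["ee_rot"]).as_matrix();T[:3,3]=s["position"]
    T=T@c["T_tool_cam"]; return c["intrinsics"],T[:3,:3],T[:3,3]
def cast(C,uv,z):
    K,M,e=C; uv=np.atleast_2d(uv).astype(float)
    d=np.c_[uv,np.ones(len(uv))]@np.linalg.inv(K).T@M.T
    return e+d*((z-e[2])/d[:,2])[:,None]
def proj(C,p):
    K,M,e=C; q=(np.atleast_2d(p)-e)@M@K.T; return q[:,:2]/q[:,2:]
E
python3 - <<'E'
from h import *
for n,c0,r in(("scene",(352,166),30),("side",(345,203),32)):
    im=cv2.imread(f"pics/{n}0.png"); g=im.max(2)
    m=((g<55)*255).astype(np.uint8); mm=np.zeros_like(m); cv2.circle(mm,c0,r,255,-1); m&=mm
    cs,_=cv2.findContours(m,cv2.RETR_EXTERNAL,cv2.CHAIN_APPROX_NONE); c=max(cs,key=cv2.contourArea)
    C=cam(n); p=cast(C,c[:,0],0.186)[:,:2]
    print(n,cv2.boundingRect(c),p.min(0),p.max(0),cv2.minEnclosingCircle(p.astype(np.float32)))
for n,q in(("scene",[(284,147),(366,145),(377,185),(286,193)]),("side",[(283,168),(375,186),(361,240),(264,207)])):
    p=cast(cam(n),q,.18);print(n,p.round(3)); 
    for i in range(4):
        d=p[(i+1)%4]-p[i];print(np.linalg.norm(d),np.degrees(np.arctan2(d[1],d[0])))
E
```

```text
scene (336, 155, 32, 23) [ 0.42550209 -0.18476393] [ 0.49732423 -0.10716   ] ((0.45799025893211365, -0.1468539535999298), 0.041347261518239975)
side (341, 196, 20, 13) [ 0.4273379  -0.17776457] [ 0.47145235 -0.14107969] ((0.44952714443206787, -0.15567252039909363), 0.022377394139766693)
scene [[ 0.625 -0.143  0.18 ]
 [ 0.45  -0.233  0.18 ]
 [ 0.395 -0.116  0.18 ]
 [ 0.566 -0.012  0.18 ]]
0.1966756753746914 -153.01906033893022
0.12818656262940092 115.06613358747651
0.19967457225111404 31.616901649093812
0.14440581466187383 -65.65008293903693
side [[ 0.617 -0.126  0.18 ]
 [ 0.452 -0.237  0.18 ]
 [ 0.377 -0.101  0.18 ]
 [ 0.553 -0.017  0.18 ]]
0.19962772622150965 -146.0007220751471
0.15537776057438915 118.9525492401372
0.1952541478502166 25.73716398379334
0.12692529285929627 -59.28347298294166
```

```bash
python3 -m pendant '[0,0,-0.05,0,0,0,0.0918, 0,0,-0.05,0,0,0,0.0918, -0.034,-0.042,-0.02,0,0,0,0.0918, -0.034,-0.042,-0.02,0,0,0,0.0918, -0.034,-0.042,0,0,0,0,0.0918, -0.034,-0.042,0,0,0,0,0.0918, -0.034,-0.042,0,0,0,0,0.0918, -0.034,-0.042,0,0,0,0,0.0918, -0.034,-0.042,0,0,0,0,0.0918, -0.034,-0.042,0,0,0,0,0.0918]'
```

```text
clock: 1.35
position: [0.3628, 0.1591, 0.3776]
ee_rot: [-0.621, -3.079, -0.0]
force: [0.6, -0.2, -0.0]
width: 1.001
gripper_force: 0.0
```

```bash
python3 -m pendant '[-0.034,-0.041,0,0,0,0,0.0918, -0.034,-0.041,0,0,0,0,0.0918, -0.034,-0.041,0,0,0,0,0.0918, -0.034,-0.041,0,0,0,0,0.0918, -0.034,-0.041,0,0,0,0,0.0918, -0.034,-0.041,0,0,0,0,0.0918, 0,0,0,0,0,0.185,0.0918, 0,0,0,0,0,0.185,0.0918, 0,0,0,0,0,0.185,0.0918, 0,0,0,0,0,0.185,0.0918]'
python3 -m pendant '[0,0,0,0,0,0.185,0.0918, 0,0,0,0,0,0.185,0.0918, 0,0,0,0,0,0.185,0.0918, 0,0,0,0,0,0.185,0.0918, 0,0,0,0,0,0.185,0.0918, 0,0,0,0,0,0.185,0.0918, 0,0,0,0,0,0.185,0.0918, 0,0,0,0,0,0.185,0.0918, 0,0,0,0,0,0,0.0918]'
python3 - <<'E'
from h import *
s=observe();i=get_image("wrist");cv2.imwrite("pics/w1.png",i[:,:,::-1]);np.savez("w1",p=s["position"],r=s["ee_rot"])
x=R.from_rotvec(s["ee_rot"]).as_matrix()[:,0];print(np.degrees(np.arctan2(x[1],x[0])),s["joints"])
E
```

```text
clock: 2.6
position: [0.4552, -0.1447, 0.3774]
ee_rot: [-1.7, -2.641, 0.0]
force: [1.1, 0.5, 0.2]
width: 1.001
gripper_force: 0.0
clock: 3.72
position: [0.4553, -0.1446, 0.3775]
ee_rot: [-3.034, -0.815, 0.001]
force: [0.2, 0.1, -0.6]
width: 1.002
gripper_force: 0.0
30.077933269899436 [-0.66854906  0.09620915  0.97772073  1.73329967 -0.08158832  1.35562827
 -0.72131696]
```

View pics/w1.png

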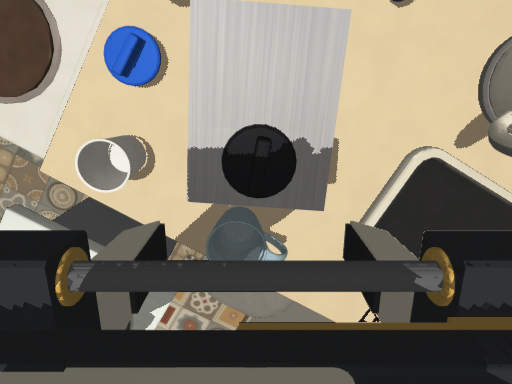

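The wrist view shows the lid disc at about (259,161), radius 37 px, with its grip near (262,150). The front edge of the steel top runs from (188,202) to (323,211).

Run:
```python
from h import *
im=cv2.imread("pics/w1.png");f=np.load("w1.npz");s=dict(position=f["p"],ee_rot=f["r"]);C=cam("wrist",s)
g=im.max(2);m=((g<50)*255).astype(np.uint8);mm=np.zeros_like(m);cv2.circle(mm,(259,161),44,255,-1);m&=mm
cs,_=cv2.findContours(m,1,cv2.CHAIN_APPROX_NONE);c=max(cs,key=cv2.contourArea)
e=cv2.fitEllipse(c);print(e)
print("lid",cast(C,e[0],.186), cv2.minEnclosingCircle(cast(C,c[:,0],.186)[:,:2].astype(np.float32)))
q=cast(C,[(190,0),(188,202),(323,211),(350,10)],.18)
for a,b in((1,0),(2,3),(2,1)):
    d=q[b]-q[a];print(np.linalg.norm(d),np.degrees(np.arctan2(d[1],d[0])))
print(q.round(3))
w=im[105:215,205:315].astype(float);w=np.clip(w*5,0,255).astype(np.uint8)
cv2.imwrite("pics/w1c.png",cv2.resize(w,None,fx=5,fy=5,interpolation=cv2.INTER_CUBIC))
```

```text
((258.6245422363281, 161.15618896484375), (72.402587890625, 73.45637512207031), 86.18453979492188)
lid [[ 0.46164196 -0.14502425  0.186     ]] ((0.4606701731681824, -0.14566507935523987), 0.03873831778764725)
0.1971146085374318 26.332038856663328
0.1992087775540629 25.980585145632766
0.1475148405234506 115.97033340506891
[[ 0.56  -0.015  0.18 ]
 [ 0.383 -0.102  0.18 ]
 [ 0.448 -0.235  0.18 ]
 [ 0.627 -0.147  0.18 ]]
```

View pics/w1c.png

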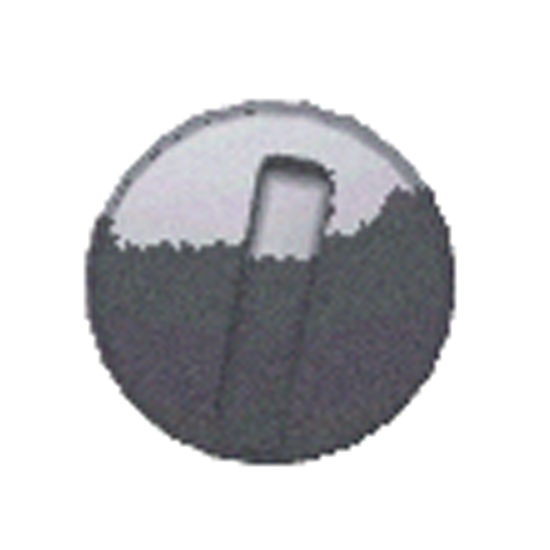

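The crop shows the bar's top face. Its left edge runs (262,185)→(225,390) and its right edge (328,200)→(291,425).

Run:
```python
from h import *
f=np.load("w1.npz");s=dict(position=f["p"],ee_rot=f["r"]);C=cam("wrist",s)
px=np.array([(262,185),(225,390),(328,200),(291,425)])/5+[205,105]
q=cast(C,px,.214);print(q.round(4))
for a,b in((1,0),(3,2)):
    d=q[b]-q[a];print(np.linalg.norm(d),np.degrees(np.arctan2(d[1],d[0])))
M=R.from_rotvec(s["ee_rot"]).as_matrix()
print("bar mid",q.mean(0)); t=np.array([.4607,-.146,0]);t[2]=.18+.022-.008
print("delta tool",M.T@(t-s["position"]),M[:,2])
```

```text
[[ 0.4815 -0.1318  0.214 ]
 [ 0.4438 -0.1454  0.214 ]
 [ 0.4853 -0.1438  0.214 ]
 [ 0.4441 -0.16    0.214 ]]
0.04015512918491378 19.914795894168137
0.04425300499965269 21.435963854205788
bar mid [ 0.46367066 -0.14525464  0.214     ]
delta tool [0.00409463 0.00397013 0.18349376] [-5.11345615e-04  1.22625168e-04 -9.99999862e-01]
```

```bash
python3 -m pendant '[0.004,0.004,0.04,0,0,0.165,0.05, 0,0,0.04,0,0,0,0.05, 0,0,0.04,0,0,0,0.05, 0,0,0.03,0,0,0,0.05, 0,0,0.015,0,0,0,0.05, 0,0,0.009,0,0,0,0.05, 0,0,0,0,0,0,0.05]'
python3 - <<'E'
from h import *
s=observe();i=get_image("wrist");cv2.imwrite("pics/w2.png",np.clip(i[:,:,::-1].astype(float)*2,0,255).astype(np.uint8))
x=R.from_rotvec(s["ee_rot"]).as_matrix()[:,0];print(np.degrees(np.arctan2(x[1],x[0])),s["position"],s["force"])
E
```

```text
clock: 4.65
position: [0.4611, -0.1464, 0.2039]
ee_rot: [3.091, 0.562, 0.0]
force: [0.3, -0.5, -0.1]
width: 0.543
gripper_force: 0.0
20.59802568512755 [ 0.46109402 -0.14636216  0.20392918] [ 0.33767218 -0.45917512 -0.09575517]
```

View pics/w2.png

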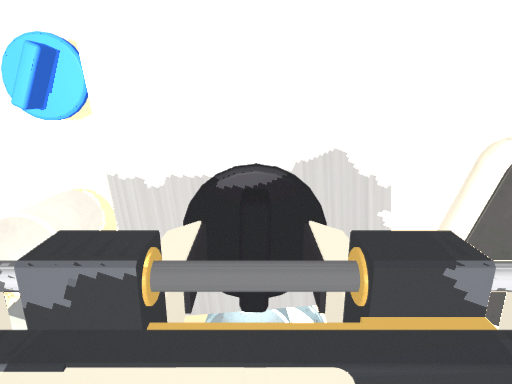

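The bar (around column 256) is centred between the fingers, so I'll grip it.

```bash
python3 -m pendant '[0,0,0.001,0,0,0,0.01, 0,0,0,0,0,0,0.01, 0,0,0,0,0,0,0.01, 0,0,0,0,0,0,0.01, 0,0,0,0,0,0,0.01]' 55; python3 -c "
from h import *
s=observe();x=R.from_rotvec(s['ee_rot']).as_matrix()[:,0];print(np.degrees(np.arctan2(x[1],x[0])),s['force'],s['ft_torque'],s['width']*.0918,s['gripper_force'])"
```

```text
clock: 5.32
position: [0.461, -0.1462, 0.2028]
ee_rot: [-3.091, -0.561, -0.0]
force: [0.2, -0.5, 0.7]
width: 0.15
gripper_force: 54.9
20.555272885783115 [ 0.1599107  -0.48585186  0.73536724] [-0.02302012  0.22533324  0.02553988] 0.013772468970990666 54.94879066944122
```

```bash
cat > t.py <<'E'
from h import *
s=observe();x=R.from_rotvec(s['ee_rot']).as_matrix()[:,0]
print('rel',round(np.arctan2(x[1],x[0])-.456,3),s['position'].round(4),s['force'].round(1),s['ft_torque'].round(2),s['gripper_force'].round(1),s['width']*.0918,s['joints'].round(2))
E
python3 -m pendant '[0,0,0,0,0,0.05,0.01, 0,0,0,0,0,0.05,0.01, 0,0,0,0,0,0,0.01]' >/dev/null; python3 t.py
python3 -m pendant '[0,0,0,0,0,0.04,0.01, 0,0,0,0,0,0.03,0.01, 0,0,0,0,0,0,0.01]'>/dev/null ; python3 t.py
```

```text
Traceback (most recent call last):
  File "t.py", line 3, in <module>
    print('rel',round(np.arctan2(x[1],x[0])-.456,3),s['position'].round(4),s['force'].round(1),s['ft_torque'].round(2),s['gripper_force'].round(1),s['width']*.0918,s['joints'].round(2))
                                                                                                                       ^^^^^^^^^^^^^^^^^^^^^^^^
AttributeError: 'float' object has no attribute 'round'
Traceback (most recent call last):
  File "t.py", line 3, in <module>
    print('rel',round(np.arctan2(x[1],x[0])-.456,3),s['position'].round(4),s['force'].round(1),s['ft_torque'].round(2),s['gripper_force'].round(1),s['width']*.0918,s['joints'].round(2))
                                                                                                                       ^^^^^^^^^^^^^^^^^^^^^^^^
AttributeError: 'float' object has no attribute 'round'
```

```bash
sed -i "s/s\['gripper_force'\].round(1)/s['gripper_force']/" t.py; python3 t.py
```

```text
rel -0.268 [ 0.4611 -0.1463  0.2028] [-0.3  0.5  2.9] [-0.08  0.19 -0.03] 54.94182586669922 0.01336371326577155 [-0.55  0.33  0.98  2.01 -0.33  0.97 -0.79]
```

```bash
python3 -m pendant '[0,0,0,0,0,0.03,0.01, 0,0,0,0,0,0.03,0.01, 0,0,0,0,0,0,0.01]' >/dev/null; python3 t.py
```

```text
rel -0.328 [ 0.461  -0.1463  0.2028] [ 0.2 -0.6  4.4] [-0.08  0.16 -0.  ] 54.946516156196594 0.01341512144152876 [-0.57  0.34  0.99  2.01 -0.34  0.97 -0.84]
```

```bash
python3 -m pendant '[0,0,0,0,0,0.06,0.01, 0,0,0,0,0,0.06,0.01, 0,0,0,0,0,0.06,0.01]' >/dev/null; python3 t.py
python3 -m pendant '[0,0,0,0,0,0,0.01]' >/dev/null
python3 - <<'E'
from h import *
i=get_image("wrist");cv2.imwrite("pics/w3.png",np.clip(i[:,:,::-1].astype(float)*2.5,0,255).astype(np.uint8))
E
```

```text
rel -0.509 [ 0.461  -0.1463  0.2028] [-1.4 -0.2  3.8] [-0.08  0.22  0.07] 54.9718451499939 0.013659430209555885 [-0.6   0.36  1.05  2.01 -0.37  0.98 -0.99]
```

View pics/w3.png

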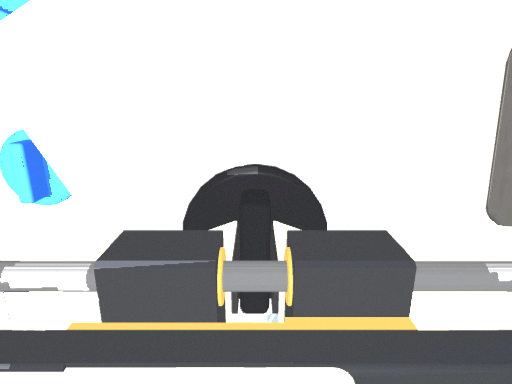

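The bar (column 256, vertical) has turned with the gripper, so clockwise is the free direction. I'll continue to the stop.

```bash
python3 -m pendant '[0,0,0,0,0,0.1,0.01, 0,0,0,0,0,0.1,0.01, 0,0,0,0,0,0.1,0.01, 0,0,0,0,0,0.1,0.01, 0,0,0,0,0,0.08,0.01, 0,0,0,0,0,0,0.01]' >/dev/null; python3 t.py
python3 -m pendant '[0,0,0,0,0,0.03,0.01, 0,0,0,0,0,0.03,0.01, 0,0,0,0,0,0,0.01]' >/dev/null; python3 t.py
```

```text
rel -0.988 [ 0.4611 -0.1463  0.2028] [-0.6 -0.   5.3] [ 0.1   0.21 -0.16] 54.93730187416077 0.013713245302545838 [-0.67  0.42  1.19  2.01 -0.46  1.02 -1.36]
rel -1.048 [ 0.461  -0.1463  0.2028] [0.2 0.4 6. ] [0.08 0.24 0.05] 54.9578332901001 0.013485612243673402 [-0.68  0.43  1.2   2.01 -0.47  1.02 -1.41]
```

```bash
python3 -m pendant '[0,0,0,0,0,0.02,0.01, 0,0,0,0,0,0.02,0.01, 0,0,0,0,0,0,0.01]' >/dev/null; python3 t.py
python3 -m pendant '[0,0,0,0,0,0.02,0.01, 0,0,0,0,0,0,0.01]' >/dev/null; python3 t.py
```

```text
rel -1.088 [ 0.461  -0.1463  0.2028] [-0.7 -0.1  5.3] [0.02 0.23 0.04] 54.9724155664444 0.01346866382791199 [-0.68  0.43  1.21  2.01 -0.48  1.02 -1.44]
rel -1.108 [ 0.4608 -0.1465  0.2028] [-0.5 -0.4  6.2] [-0.1   0.45  0.13] 54.98246490955353 0.013806929945845129 [-0.69  0.43  1.22  2.01 -0.48  1.02 -1.46]
```

```bash
python3 -m pendant '[0,0,0,0,0,0.02,0.01, 0,0,0,0,0,0,0.01]' >/dev/null; python3 t.py
```

```text
rel -1.128 [ 0.4606 -0.1466  0.2028] [-2.5 -0.5  7.4] [-0.15  0.62  0.24] 55.019999742507935 0.013498595009436381 [-0.69  0.44  1.22  2.01 -0.48  1.03 -1.47]
```

```bash
python3 -m pendant '[0,0,0,0,0,0.02,0.01, 0,0,0,0,0,0,0.01]' >/dev/null; python3 t.py
```

```text
rel -1.148 [ 0.4605 -0.1466  0.2028] [-3.2 -0.6  7.5] [-0.17  0.72  0.49] 55.18365919589996 0.013515366841788676 [-0.69  0.44  1.23  2.01 -0.49  1.03 -1.49]
```

The stop shows at 0.49 N m. I'll ease off and lift.

```bash
python3 -m pendant '[0,0,0,0,0,-0.02,0.01, 0,0,0,0,0,-0.02,0.01, 0,0,-0.003,0,0,0,0.01, 0,0,-0.004,0,0,0,0.01]' >/dev/null; python3 t.py
```

```text
rel -1.108 [ 0.4603 -0.1461  0.2095] [-1.  -1.4 -2.8] [-0.21  0.39 -0.01] 54.94763731956482 0.01345422280239388 [-0.69  0.42  1.22  2.   -0.46  1.04 -1.47]
```

```bash
python3 -m pendant '[0,0,-0.01,0,0,0,0.01, 0,0,-0.01,0,0,0,0.01, 0,0,-0.01,0,0,0,0.01, 0,0,-0.015,0,0,0,0.01, 0,0,-0.018,0,0,0,0.01, 0,0,-0.018,0,0,0,0.01, 0,0,-0.012,0,0,0,0.01, 0,0,0,0,0,0,0.01, 0,0,0,0,0,0,0.01]' ; python3 t.py
python3 - <<'E'
from h import *
a=get_image("side")[100:300,200:480];b=get_image("wrist")
o=np.hstack([cv2.resize(a,(400,286)),cv2.resize(b,(381,286))])
cv2.imwrite("pics/f.png",np.clip(o[:,:,::-1].astype(float)*1.6,0,255).astype(np.uint8))
E
```

```text
clock: 10.88
position: [0.4607, -0.1459, 0.3023]
ee_rot: [-2.976, 1.004, 0.001]
force: [-0.2, 0.0, -1.3]
width: 0.148
gripper_force: 54.9
rel -1.107 [ 0.4607 -0.1459  0.3023] [-0.2  0.  -1.3] [-0.02  0.2  -0.03] 54.94412183761597 0.01356596103493783 [-0.8   0.27  1.27  1.87 -0.28  1.21 -1.66]
```

View pics/f.png

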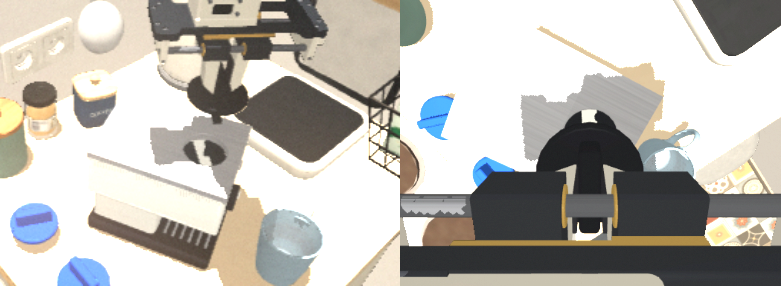

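The side view shows the lid held level at (218,95) in the montage, above the open port at (205,152), with its lug hanging clear. Nothing else has moved.

```bash
python3 -m pendant '[0,0,0,0,0,0,0.01, 0,0,0,0,0,0,0.01]' >/dev/null; python3 -c "
from cell import *
print(abs(observe()['dq']).max());print(sign_off())"
```

```text
0.0035474919427842225
the job is handed in; nothing more can be done
None
```

The lid unlocked clockwise at its stop, and I handed the job in with it held level and still about 10 cm above the open port; the things around the grinder look undisturbed in the last picture.

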